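Press the hand-cream tube into its foam cut-out

TASK

Put the hand-cream tube back into its tapered cut-out in the foam drawer insert: red cap at the narrow end, flat crimped end at the wide end. Press it down firmly so that it lies fully home on the blue floor, then let go of it. Do not push or knock over the standing glue stick.

Things in the scene. Friction and masses are not known exactly. Their poses are not given: they have to be found in the camera images.
- cream_tube: loose cream-white tube with red cap lying flat, 38x131x25 mm, 42 g. Origin: centre of underside; +y runs along it to the cap (tip y=65, 12 wide), -y to the flat crimp (y=-65, 38 wide, 2 high). Width tapers evenly to 24 at y=40; height rises to 25 at y=38. Grasp across its width (along x) at y=0 to 15: 27 to 29 wide, 16 to 20 high; balances near y=0.
- foam_tray: fixed charcoal foam insert, 18 mm high, blue floor 4 mm above the desk. Origin: on the desk under the centre of the empty tapered cut-out; +y to its narrow end. Foam spans x -86..52, y -82..82 mm. Seated, the tube's axes match these, its origin 4 mm above. On the -x side: three small cut-outs, an eraser and a battery fixed in two, the third stays empty.
- pocket_tip (a point): narrow end of the tapered cut-out, on its blue floor, at (0, 65, 4) mm of foam_tray. The cut-out is 14 mm deep, 47 wide at y=-70, 33 at y=43, 21 at y=70: about 4 mm of play round the tube, upper edges bevelled 5 mm. Finger notches reach to x=-42 and 42 for y -26..26, down to the blue floor.
- glue_stick: a bystander that also has a red cap: glue stick standing upright at the robot's left, yellow label, 27 mm in diameter and 98 mm high. Origin: centre of its underside.

How it is judged (in metres and radians):
On the way:
1. the tube, right way round in its cut-out, is pressed against the foam insert with more than 3 N (z of cream_tube in the frame of foam_tray below 0.009 m and y of pocket_tip in the frame of cream_tube above 0.045 m and horizontal distance between cream_tube and foam_tray below 0.015 m and contact force between cream_tube and foam_tray above 3 N), for 0.1 s.
At the end, for the whole second after the job is handed in: The tube lies in the tapered cut-out with its cap at the narrow end: origin within 15 mm of the cut-out's centre, turned less than 10 degrees, underside within 5 mm of the blue floor, tilted less than 5 degrees, released and at rest; the glue stick still stands (z of cream_tube in the frame of foam_tray below 0.009 m and angle between cream_tube's own z axis and vertical below 0.09 rad and horizontal distance between cream_tube and foam_tray below 0.015 m and y of pocket_tip in the frame of cream_tube above 0.045 m and angle between the y axis of cream_tube and the y axis of foam_tray, either way round below 0.18 rad and linear speed of cream_tube below 0.02 m/s and angle between glue_stick's own z axis and vertical below 0.2 rad); the robot touches nothing.
It fails at once if the glue stick is pushed away or knocked over (distance of glue_stick from where it was at the start of the episode above 0.03 m).
It also fails if it takes over 40 s, if anything falls off the work surface, if the arm or the gripper's body presses on something with over 40 N, if the wrist force passes 120 N, or if a joint passes its speed limit or range.

ROBOT

A 6-joint arm with a two-finger parallel gripper is mounted at the origin on a cart in front of the work surface, level with it; the furniture and walls round the work are solid. World frame = base frame: x ahead of the robot, y to its left, z up, the work surface at z = 0. Lengths are in mm, angles in rad, forces in N, time in s.
With the tool pointing down it reaches from about 300 to 775 mm from the base axis. Payload 14.6 kg.
Tool frame: the origin (TCP) lies at the very end of the fingers, on their centre line; the grasp point (between the pads) lies 19 mm behind it; z points along the fingers, y is the line along which they close (so a half turn about z gives the same grasp; the last joint's range is limited). The gripper opens to 85 mm and grips with 20 to 120 N. Pads are 22 mm wide; open, the fingers measure 114 mm over their backs; the gripper's body (76 mm by 85 mm) begins 54 mm behind the grasp point. The pads swing forward as they close: fully open they stand 13 mm farther back than shut.
Start: joints at [-1.34, 0.3, 1.521, -0, 1.321, -0.067], TCP at [161.373, -525.783, 231.281] pointing down, gripper open.
Joint ranges: [-3.03, 3.03], [-0.79, 2.21], [0.23, 2.52], [-1.04, 4.18], [0, 3.07], [-2.55, 2.55]. Speed limits (rad/s): [2.22, 2.22, 2.57, 3.14, 3.14, 3.14].

INTERFACE

Orientations are given as a unit quaternion [w, x, y, z].
In Python, from plant import status, vision, bot gives the robot as it stands. The module is installed in compiled form; this text tells all that it offers.
- The arm moves only by the shell command python3 -m jog 'ROWS' [FORCE]. ROWS is JSON, a list of rows, each a list of 3 entries, a list of its own where there are three numbers: the shift along the tool's x, y, z in m, then the turn, a rotation vector about the tool's x, y, z in degrees, then the opening, from 0 (shut) to 1 (fully open). A call has 1 to 12 rows; each row shifts and turns the commanded pose from where the row before left it, along the tool's axes as they then stand; what a row does not reach is not made up. A row lasts 1/12 s, in which the tool goes at most 41.7 mm and 7.16 degrees, less where a joint would pass 70% of its speed; a pose out of reach is approached as far as the arm can. A call is refused whole if a number of a shift passes 0.0417 or a number of a turn 7.16, either way. A call with a gripper value outside its range is refused whole. The fingers move at their own pace and stop on an object; FORCE is the grip in N (left out, the last holds). Time passes only in rows, so rows that do not move let the fingers close. It gives the time, the measured TCP pose, the force, the opening and the grip force at its end, in the units of the state.
- status.sense(): the state, without advancing time (a new reading comes with each control period).
- vision.grab_frame(name): name is "scene" or "top" or "wrist"; returns a dict with "img" (400x640x3 uint8, blue, green, red), "intrinsics" (3x3 intrinsics, pixels), "rvec" (rotation vector, rad) and "tvec" (3), from world to camera coordinates, as OpenCV has them; the wrist camera has in their place "mount" (4x4, takes a point from camera to tool coordinates, whose origin is the TCP and whose axes are the flange's). Camera axes: x right, y down, z forward; pixel columns grow to the right and rows downward; lengths in mm; the calibration is good to about 2 mm. The wrist camera is an equidistant fisheye: a pixel r from the principal point sees the ray r / f radians off the axis. A picture is of the moment at which its call begins: read the wrist's pose just before it. There is no depth.
- bot.sign_off(): hands the job in; it is judged then, once.
The state is a dict: "t": time; "joint_positions": joint angles; "joint_vel": joint speeds; "joint_efforts": joint torques, N m; "ee_pos": TCP position; "ee_rot": TCP orientation; "wrist_force": force on the tool from outside, world axes, zero at the start; "moment": the same for the moment, N m; "grip_width": opening from 0.0 (shut) to 1.0 (fully open); "grasp_force": force on a finger pad.
Only numpy, scipy, OpenCV 4.12 (cv2) and the standard library are available. Lean on these libraries where they do the work, as an engineer would, in place of code of your own. Each camera call takes 0.05 s, during which the arm holds its last target. There are 200 camera calls.

## Working session

There is one attempt and no reset: what is moved stays moved. The work goes in short steps, Python scripts to look and compute and a shell command to move; the robot and the scene stay as the last step left them, time stands still between calls to the robot, and variables do not carry over. Pictures are saved under pics/ and viewed, at most 10 in all, crops included, and the job is handed in when it is done.

```bash
mkdir -p pics; python3 - <<'E'
from plant import status, vision
import cv2,pickle
s=status.sense();print(s['t'],s['ee_pos'],s['ee_rot'],s['grip_width'])
d={n:vision.grab_frame(n) for n in("scene","top","wrist")}
pickle.dump(d,open('f0.pkl','wb'))
for n in d: cv2.imwrite(f'pics/{n}0.png',d[n]['img']); print(n,{k:v for k,v in d[n].items() if k!='img'})
E
```

```text
0.0 [ 161.34435674 -525.57823248  230.73244724] [-5.52572358e-04  9.88931815e-01  1.48369659e-01 -5.81972286e-05] 0.9981541007587987
scene {'intrinsics': array([[439.0903038 ,   0.        , 310.95066322],
       [  0.        , 439.0903038 , 194.89171527],
       [  0.        ,   0.        ,   1.        ]]), 'rvec': array([ 1.991279  , -0.64634674,  0.40539356]), 'tvec': array([-434.41337109,  149.09771557,  788.2284244 ])}
top {'intrinsics': array([[390.24952441,   0.        , 309.35761556],
       [  0.        , 390.24952441, 197.34097596],
       [  0.        ,   0.        ,   1.        ]]), 'rvec': array([ 2.13438406, -2.12638805,  0.22679996]), 'tvec': array([-58.28567893, 493.22962631, 972.84293052])}
wrist {'intrinsics': array([[309.70691629,   0.        , 322.70989224],
       [  0.        , 309.70691629, 199.29334501],
       [  0.        ,   0.        ,   1.        ]]), 'mount': array([[ 7.04366997e-04, -9.52803817e-01, -3.03585885e-01,
         7.82304776e+01],
       [ 9.99999509e-01,  8.82789880e-04, -4.50478506e-04,
         3.73443586e-01],
       [ 6.97220187e-04, -3.03585419e-01,  9.52803971e-01,
        -1.41994994e+02],
       [ 0.00000000e+00,  0.00000000e+00,  0.00000000e+00,
         1.00000000e+00]])}
```

View pics/scene0.png

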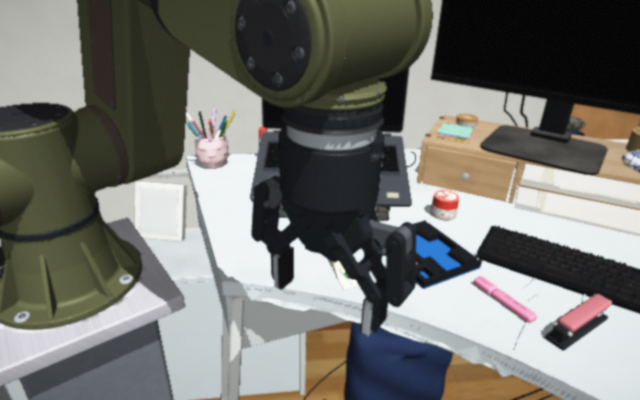

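View pics/top0.png

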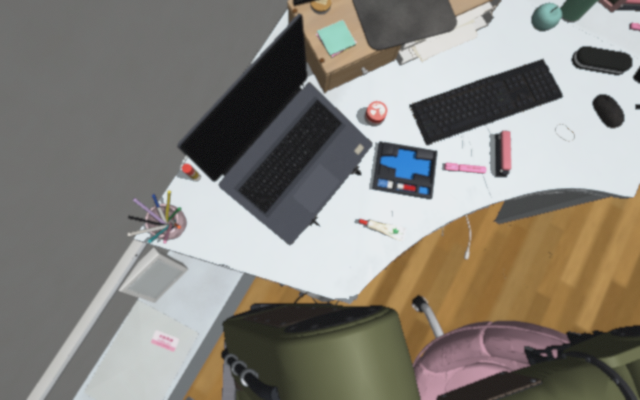

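The scene view shows the tray near (440,255), with the gripper hiding the tube. In the top view the tray is near (405,170), the tube near (378,228) with its cap on the left at (360,221), and the glue stick near (189,171).

```bash
cat > h.py <<'E'
import numpy as np,cv2
from scipy.spatial.transform import Rotation as R
def RT(q): return R.from_quat([q[1],q[2],q[3],q[0]]).as_matrix()
def ray(f,uv,ee=None):
    K=f['intrinsics']
    if 'mount' in f:
        x=(uv[0]-K[0,2])/K[0,0];y=(uv[1]-K[1,2])/K[1,1];r=np.hypot(x,y)
        d=np.array([x/r*np.sin(r),y/r*np.sin(r),np.cos(r)])
        Rt=RT(ee[1]);M=f['mount']
        return Rt@M[:3,3]+ee[0],Rt@M[:3,:3]@d
    Rm=cv2.Rodrigues(f['rvec'])[0]
    return -Rm.T@f['tvec'],Rm.T@np.array([(uv[0]-K[0,2])/K[0,0],(uv[1]-K[1,2])/K[1,1],1])
def atz(f,uv,z,ee=None):
    c,d=ray(f,uv,ee);return c+d*(z-c[2])/d[2]
def tri(rays):
    A=0;b=0
    for c,d in rays:
        d=d/np.linalg.norm(d);P=np.eye(3)-np.outer(d,d);A=A+P;b=b+P@c
    p=np.linalg.solve(A,b)
    return p,[np.linalg.norm(np.cross(p-c,d/np.linalg.norm(d))) for c,d in rays]
E
python3 - <<'E'
import pickle
from h import *
d=pickle.load(open('f0.pkl','rb'))
c=d['top']['img'][135:245,345:445];cv2.imwrite('pics/topc.png',cv2.resize(c,None,fx=5.4,fy=5.4,interpolation=cv2.INTER_CUBIC))
for n,p in dict(cap=(360,221),crimp=(397,236),tray=(405,168),glue=(189,171)).items(): print(n,atz(d['top'],p,10))
E
```

```text
cap [ 436.74371684 -193.6297734    10.        ]
crimp [ 396.77053768 -292.0223763    10.        ]
tray [ 585.10786528 -322.0427816    10.        ]
glue [572.17509735 271.80228318  10.        ]
```

View pics/topc.png

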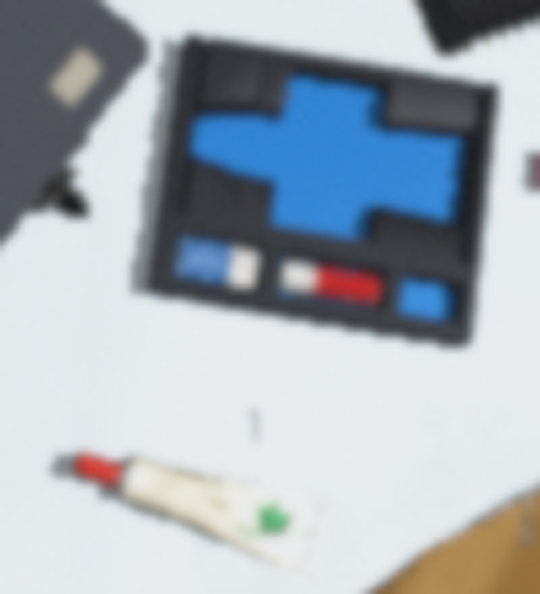

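View pics/wrist0.png

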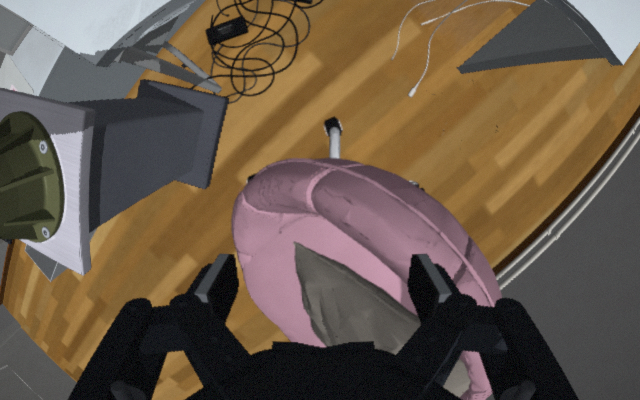

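The crop shows the cut-out's narrow end on the left at about (190,140) and the tube's cap also on the left at (75,465), so both point roughly the same way. The wrist sees only the floor and a chair, so I'll move to a viewing pose.

```bash
python3 -m jog '[[[0,0,0],[0,0,-6.4],1],[[0,0,0],[0,0,-6.4],1],[[0,0,0],[0,0,-6.4],1],[[0,0,0],[0,0,-6.4],1],[[0,0,0],[0,0,-6.4],1],[[0,0,0],[0,0,-6.4],1],[[0,0,0],[0,0,-6.4],1],[[0,0,0],[0,0,-6.4],1]]'; python3 -m jog '[[[0.032,0.013,0],[0,0,0],1],[[0.032,0.013,0],[0,0,0],1],[[0.032,0.013,0],[0,0,0],1],[[0.032,0.013,0],[0,0,0],1],[[0.032,0.013,0],[0,0,0],1],[[0.032,0.013,0],[0,0,0],1],[[0.032,0.013,0],[0,0,0],1],[[0.032,0.013,0],[0,0,0],1],[[0.032,0.013,0],[0,0,0],1],[[0.032,0.013,0],[0,0,0],1],[[0.03,0.013,0],[0,0,0],1],[[0,0,0],[0,0,0],1]]'
python3 - <<'E'
from plant import status, vision
import cv2,pickle
s=status.sense();print(s['t'],s['ee_pos'],s['ee_rot'],s['joint_positions'],s['joint_vel'])
f=vision.grab_frame('wrist');pickle.dump((f,(s['ee_pos'],s['ee_rot'])),open('w1.pkl','wb'));cv2.imwrite('pics/w1.png',f['img'])
E
```

```text
t: 0.82
ee_pos: [161.3, -525.7, 231.0]
ee_rot: [-0.0, 0.826, 0.563, 0.0]
wrist_force: [0.2, 0.2, -0.7]
grip_width: 1.002
grasp_force: 0.0
t: 1.82
ee_pos: [426.4, -250.3, 231.1]
ee_rot: [-0.0, 0.827, 0.563, 0.0]
wrist_force: [-0.9, 0.4, -0.5]
grip_width: 1.001
grasp_force: 0.0
1.8167 [ 426.44388257 -250.2587295   231.10857193] [-2.48240058e-04  8.26696963e-01  5.62647263e-01  3.55963657e-04] [-6.05201907e-01  1.76164571e-01  1.67451213e+00  8.76946817e-04
  1.29112317e+00 -2.29816950e-01] [-0.09112471 -0.01309019  0.02436801 -0.01992835  0.00087459 -0.10618391]
```

View pics/w1.png

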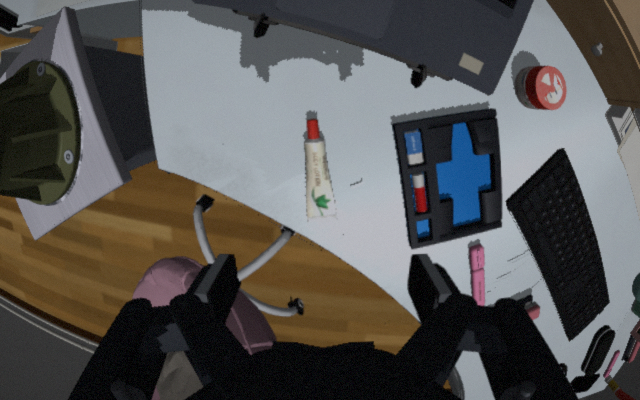

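The wrist view shows the tube with cap tip near (312,118) and crimp near (322,217). The cut-out's narrow end is near (460,123) and its wide end near (467,228). I'll take a second wrist view shifted along tool y.

```bash
python3 -m jog '[[[0,0.025,0.01],[0,0,0],1],[[0,0.025,0.01],[0,0,0],1],[[0,0.025,0.01],[0,0,0],1],[[0,0.025,0.01],[0,0,0],1],[[0,0,0],[0,0,0],1],[[0,0,0],[0,0,0],1]]'
python3 - <<'E'
from plant import status, vision
import cv2,pickle,numpy as np
s=status.sense();print(s['t'],s['ee_pos'],s['ee_rot'])
f=vision.grab_frame('wrist');pickle.dump((f,(s['ee_pos'],s['ee_rot'])),open('w2.pkl','wb'))
g=pickle.load(open('w1.pkl','rb'))[0]
a=cv2.resize(g['img'][100:260,290:510],None,fx=3.6,fy=3.6,interpolation=cv2.INTER_CUBIC)
b=cv2.resize(f['img'][90:270,180:400],None,fx=3.3,fy=3.3,interpolation=cv2.INTER_CUBIC)
cv2.imwrite('pics/w1c.png',a);cv2.imwrite('pics/w2c.png',b)
E
```

```text
t: 2.37
ee_pos: [516.2, -291.4, 189.9]
ee_rot: [-0.001, 0.828, 0.561, -0.001]
wrist_force: [-0.4, 0.0, 0.2]
grip_width: 1.0
grasp_force: 0.0
2.3667 [ 516.18139765 -291.41680636  189.86816201] [-1.11308819e-03  8.27931831e-01  5.60827371e-01 -5.51040894e-04]
```

View pics/w1c.png

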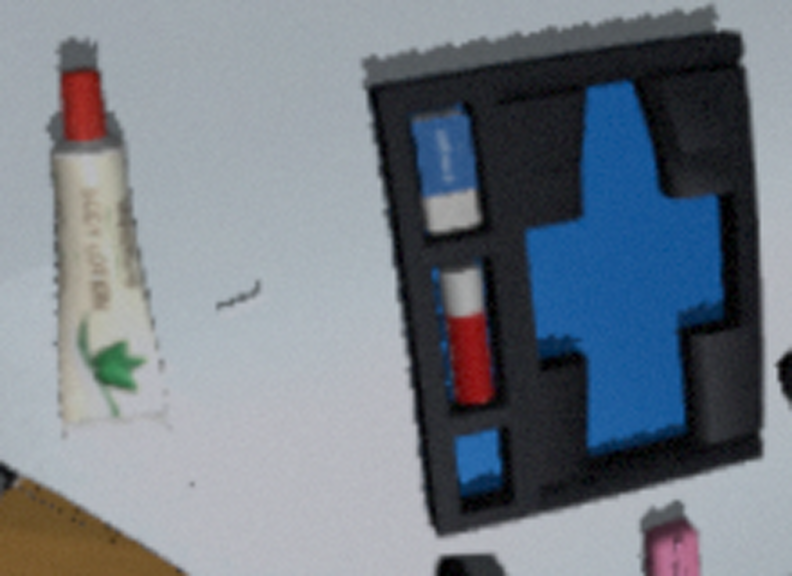

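View pics/w2c.png

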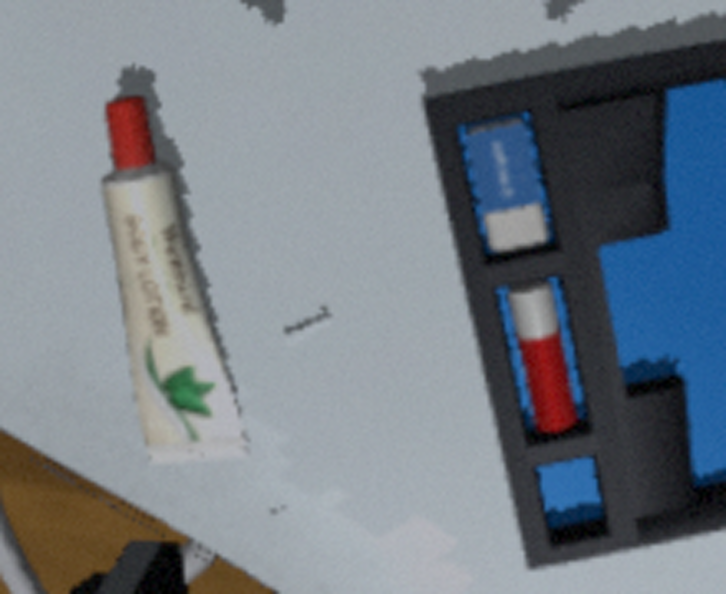

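The w1 crop, in crop pixels, shows the crimp at (62,424)-(167,420), the cap tip at about (62,72)-(99,68) and the tray corners at (373,88), (742,33), (761,456) and (437,533). The w2 crop shows the same tube, with the tray partly cut off at the right, so I need one more crop of the tray.

```bash
python3 - <<'E'
import pickle
from h import *
(f,e),(g,k)=[pickle.load(open(n,'rb')) for n in('w1.pkl','w2.pkl')]
cv2.imwrite('pics/w2t.png',cv2.resize(g['img'][90:270,300:480],None,fx=3.3,fy=3.3,interpolation=cv2.INTER_CUBIC))
A=lambda p:(p[0]/3.6+290-.36,p[1]/3.6+100-.36)
B=lambda p:(p[0]/3.3+180-.35,p[1]/3.3+90-.35)
P=dict(crL=((62,424),(152,462)),crR=((167,420),(245,452)),shL=((52,152),(103,180)),shR=((122,150),(170,172)),cbL=((67,138),(113,170)),cbR=((106,138),(156,163)),tipL=((62,72),(107,104)),tipR=((99,68),(145,97)),trTL=((373,88),(427,97)),trBL=((437,533),(530,567)),notchTL=((526,232),(600,244)),narL=((587,88),(667,87)))
for n,(a,b) in P.items():
    p,r=tri([ray(f,A(a),e),ray(g,B(b),k)]);print(n,p.round(1),np.round(r,1))
E
```

```text
crL [ 382.8 -307.5   -2.6] [2.8 2.8]
crR [ 419.6 -316.4    2.8] [1.4 1.4]
shL [ 419.4 -211.    15.1] [0.1 0.1]
shR [ 440.6 -218.5   12.7] [0.6 0.6]
cbL [ 425.6 -208.9   18.5] [0.6 0.6]
cbR [ 437.  -213.5   10.8] [0.2 0.2]
tipL [ 431.9 -188.6   16.4] [0.5 0.5]
tipR [ 443.2 -191.8   12. ] [0.4 0.4]
trTL [ 525.9 -229.1    7. ] [0.5 0.5]
trBL [ 498.4 -391.7   12.4] [0.6 0.6]
notchTL [ 559.7 -291.8   15.8] [0.6 0.6]
narL [ 597.3 -252.8   12.3] [0.4 0.4]
```

View pics/w2t.png

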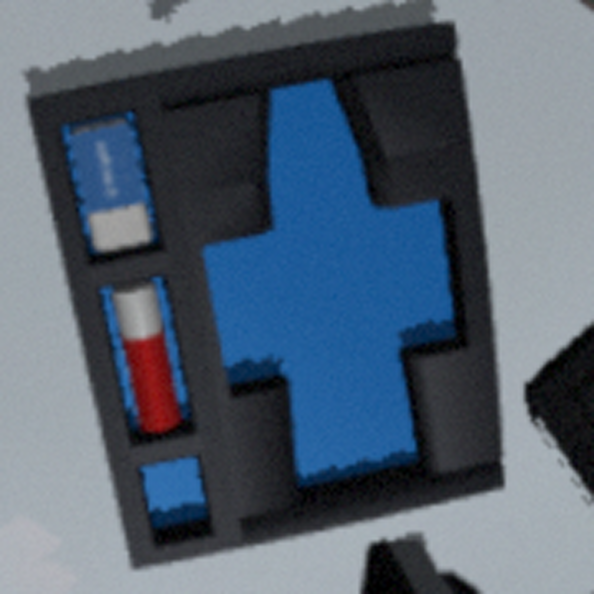

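The w2 tray crop shows outer corners at (28,98), (455,25), (503,487) and (133,568), the narrow end at the top around (300,85), and the wide-end floor corners at (300,487) and (416,460). I'll fit the tray and tube poses.

```bash
cat > fit.py <<'E'
import pickle
from h import *
from scipy.optimize import least_squares
(f,e),(g,k)=[pickle.load(open(n,'rb')) for n in('w1.pkl','w2.pkl')]
A=lambda p:(f,(p[0]/3.6+290-.36,p[1]/3.6+100-.36),e)
B=lambda p:(g,(p[0]/3.3+180-.35,p[1]/3.3+90-.35),k)
C=lambda p:(g,(p[0]/3.3+300-.35,p[1]/3.3+90-.35),k)
def fit(obs,p0,name,zfree):
    def pred(p):
        c,s=np.cos(p[2]),np.sin(p[2]); z0=p[3] if zfree else 0
        r=[]
        for (F,uv,E),m in obs:
            w=np.array([p[0]+c*m[0]-s*m[1],p[1]+s*m[0]+c*m[1],m[2]+z0])
            o,d=ray(F,uv,E);d=d/np.linalg.norm(d);v=w-o
            r.append(v-d*(v@d))
        return np.array(r)
    p=least_squares(lambda p:pred(p).ravel(),p0[:4 if zfree else 3],loss='soft_l1',f_scale=1.5).x
    print(name,p.round(3),'deg',np.degrees(p[2]).round(2),np.linalg.norm(pred(p),axis=1).round(1));return p
tray=[(C((28,98)),(-86,82,18)),(C((455,25)),(52,82,18)),(C((503,487)),(52,-82,18)),(C((133,568)),(-86,-82,18)),
(C((443,202)),(42,26,4)),(C((300,487)),(-23.5,-70,4)),(C((416,460)),(23.5,-70,4)),(A((373,88)),(-86,82,0)),(A((761,456)),(52,-82,18)),(A((722,195)),(42,26,4)),(A((588,452)),(-23.5,-70,4)),(A((686,425)),(23.5,-70,4))]
# tube: shoulder sides at mid height ~12, y=40, x=+-12; tip centre; crimp corners
mid=lambda a,b:((a[0]+b[0])/2,(a[1]+b[1])/2)
tube=[(A((62,424)),(-19,-65,1)),(A((167,420)),(19,-65,1)),(B((152,462)),(-19,-65,1)),(B((245,452)),(19,-65,1)),
(A((52,152)),(-12,39,12)),(A((122,150)),(12,39,12)),(B((103,180)),(-12,39,12)),(B((170,172)),(12,39,12)),
(A(mid((62,72),(99,68))),(0,65,15)),(B(mid((107,104),(145,97))),(0,65,15))]
for zf in(0,1):
    T=fit(tray,[590,-320,-.2,0],'tray',zf);U=fit(tube,[415,-250,-.3,0],'tube',zf)
E
python3 fit.py
```

```text
tray [ 5.96889e+02 -3.23977e+02 -1.71000e-01] deg -9.82 [0.4 1.7 1.4 0.6 3.7 1.8 1.2 2.2 1.8 4.  3.8 3.2]
tube [ 4.19202e+02 -2.51674e+02 -2.84000e-01] deg -16.24 [5.2 3.5 1.  1.4 0.6 1.9 0.4 1.  0.6 1.5]
tray [ 5.97575e+02 -3.25213e+02 -1.71000e-01 -3.21200e+00] deg -9.8 [1.9 1.1 0.9 0.7 3.3 1.4 1.2 1.5 0.8 4.  3.8 2.8]
tube [ 4.18337e+02 -2.51974e+02 -2.84000e-01 -3.65800e+00] deg -16.28 [4.4 2.6 1.3 1.4 1.  1.7 1.1 1.3 1.  0.9]
```

```bash
cat > goto.py <<'E'
import sys
from h import *
from plant import status
def goto(x,y,z,head):
    s=status.sense();M=RT(s['ee_rot']);h=np.degrees(np.arctan2(M[1,0],M[0,0]))
    a=np.radians(head);ax=np.array([[np.cos(a),np.sin(a),0],[np.sin(a),-np.cos(a),0],[0,0,-1]])
    tilt=(R.from_matrix(M).inv()*R.from_matrix(ax.T)).as_rotvec(degrees=True)
    print('t',s['t'],'ee',np.round(s['ee_pos'],1),'head',h.round(2),'turn first',tilt.round(2),'then shift tool mm',(ax@(np.array([x,y,z])-s['ee_pos'])).round(1),'F',np.round(s['wrist_force'],1),'grip',s['grip_width'],s['grasp_force'])
goto(*map(float,sys.argv[1:]))
E
python3 goto.py 420.8 -245.1 80 73.8
python3 -c "
from h import *;import pickle
d=pickle.load(open('f0.pkl','rb'))['top']
T=lambda x,y:(x/5.4+345-.4,y/5.4+135-.4)
for n,p,z in [('nTL',(285,77),4),('nTR',(380,95),4),('nBL',(272,225),4),('nBR',(362,240),4),('capTip',(75,465),14),('crimp',(310,540),1),('trayTL',(187,38),18),('TR',(495,88),18),('BR',(468,345),18)]:print(n,atz(d,T(*p),z).round(1))
a=np.radians(-9.82);c,s=np.cos(a),np.sin(a)
for m in [(42,26),(42,-26),(-42,26),(-42,-26),(52,82),(52,-82),(-86,-82)]:print(m,round(597+c*m[0]-s*m[1],1),round(-324.2+s*m[0]+c*m[1],1))
a=np.radians(-16.24);c,s=np.cos(a),np.sin(a)
for m in [(0,65),(0,-65)]:print(m,round(419-s*m[1],1),round(-251.8+c*m[1],1))
"
```

```text
t 2.4167 ee [ 515.9 -291.2  190.9] head 68.23 turn first [-0.07 -0.01 -5.57] then shift tool mm [  17.7 -104.2  110.9] F [ 0.4  0.2 -0.3] grip 0.9946402427437233 0.0
nTL [ 642.2 -304.7    4. ]
nTR [ 632.9 -353.9    4. ]
nBL [ 562.8 -294.7    4. ]
nBR [ 555.2 -340.8    4. ]
capTip [ 437. -189.   14.]
crimp [ 401.4 -308.     1. ]
trayTL [ 658.2 -251.2   18. ]
TR [ 632.7 -409.4   18. ]
BR [ 498.  -387.6   18. ]
(42, 26) 642.8 -305.7
(42, -26) 634.0 -357.0
(-42, 26) 560.0 -291.4
(-42, -26) 551.2 -342.7
(52, 82) 662.2 -252.3
(52, -82) 634.3 -413.9
(-86, -82) 498.3 -390.3
(0, 65) 437.2 -189.4
(0, -65) 400.8 -314.2
```

The top camera agrees with both fits to within a few mm. Next, I'll approach the tube.

```bash
python3 -m jog '[[[0,0,0],[0,0,-5.6],1],[[0.003,-0.0174,0.018],[0,0,0],1],[[0.003,-0.0174,0.018],[0,0,0],1],[[0.003,-0.0174,0.018],[0,0,0],1],[[0.003,-0.0174,0.018],[0,0,0],1],[[0.003,-0.0174,0.018],[0,0,0],1],[[0.003,-0.0174,0.018],[0,0,0],1],[[0,0,0],[0,0,0],1],[[0,0,0],[0,0,0],1],[[0,0,0],[0,0,0],1]]'; python3 goto.py 420.8 -245.1 4 73.8
```

```text
t: 3.25
ee_pos: [422.0, -245.1, 84.8]
ee_rot: [0.001, 0.799, 0.601, 0.0]
wrist_force: [0.9, -0.6, 0.7]
grip_width: 0.997
grasp_force: 0.0
t 3.25 ee [ 422.  -245.1   84.8] head 73.84 turn first [0.14 0.05 0.04] then shift tool mm [-0.3 -1.2 80.8] F [ 0.9 -0.6  0.7] grip 0.9965010443028551 0.0
```

```bash
python3 -m jog '[[[0,-0.001,0.02],[0,0,0],0.8],[[0,0,0.02],[0,0,0],0.8],[[0,0,0.02],[0,0,0],0.8],[[0,0,0.012],[0,0,0],0.8],[[0,0,0.008],[0,0,0],0.8],[[0,0,0],[0,0,0],0.8],[[0,0,0],[0,0,0],0.8],[[0,0,0],[0,0,0],0.8]]'; python3 -m jog '[[[0,0,0],[0,0,0],0.4],[[0,0,0],[0,0,0],0.2],[[0,0,0],[0,0,0],0.1],[[0,0,0],[0,0,0],0],[[0,0,0],[0,0,0],0],[[0,0,0],[0,0,0],0],[[0,0,0],[0,0,0],0],[[0,0,0],[0,0,0],0],[[0,0,0],[0,0,0],0],[[0,0,0],[0,0,0],0]]' 35
```

```text
t: 3.92
ee_pos: [421.2, -244.6, 4.4]
ee_rot: [0.001, 0.799, 0.601, 0.0]
wrist_force: [-0.2, 0.2, 0.6]
grip_width: 0.797
grasp_force: 0.0
t: 4.75
ee_pos: [420.8, -244.3, 4.0]
ee_rot: [0.0, 0.799, 0.601, 0.0]
wrist_force: [-1.8, 1.2, 8.0]
grip_width: 0.315
grasp_force: 33.9
```

```bash
python3 -m jog '[[[0,0,-0.01],[0,0,0],0],[[0,0,-0.02],[0,0,0],0],[[0,0,-0.03],[0,0,0],0],[[0,0,-0.03],[0,0,0],0],[[0,0,0],[0,0,0],0],[[0,0,0],[0,0,0],0],[[0,0,0],[0,0,0],0],[[0,0,0],[0,0,0],0]]'; python3 - <<'E'
from plant import vision,status
import cv2,pickle
s=status.sense();f=vision.grab_frame('wrist');pickle.dump((f,(s['ee_pos'],s['ee_rot'])),open('w3.pkl','wb'))
cv2.imwrite('pics/w3.png',cv2.resize(f['img'][100:400,180:460],None,fx=1.9,fy=1.9))
E
python3 goto.py 599.5 -316 95 80.2
```

```text
t: 5.42
ee_pos: [420.0, -243.8, 92.4]
ee_rot: [-0.001, 0.799, 0.601, -0.0]
wrist_force: [0.6, -0.9, -0.1]
grip_width: 0.313
grasp_force: 34.7
t 5.4667 ee [ 420.  -243.8   92.3] head 73.86 turn first [-0.1  -0.04 -6.34] then shift tool mm [-40.6 189.2  -2.7] F [-0.1 -0.3 -1. ] grip 0.31747583295776965 34.72702792729251
```

View pics/w3.png

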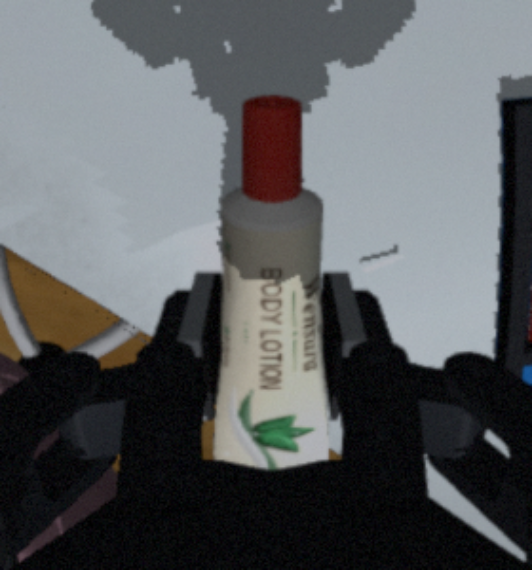

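The tube is held straight between the fingers, with the cap tip at crop (271,98) and the cap base at crop (272,197), both centred. I'll check how far along it sits and its pitch.

```bash
python3 - <<'E'
import pickle
from h import *
f,e=pickle.load(open('w3.pkl','rb'))
I=(np.zeros(3),[1,0,0,0])
for n,p,ex in(('tip',(271,98),57),('capbase',(272,197),33),('sh',(272,188),32)):
    uv=(p[0]/1.9+180,p[1]/1.9+100)
    for z in(-19,-14.5,-10): print(n,ex,z,atz(f,uv,z,I).round(1))
E
```

```text
tip 57 -19 [ 58.7   0.5 -19. ]
tip 57 -14.5 [ 58.    0.5 -14.5]
tip 57 -10 [ 57.3   0.5 -10. ]
capbase 33 -19 [ 36.7   0.7 -19. ]
capbase 33 -14.5 [ 35.2   0.7 -14.5]
capbase 33 -10 [ 33.7   0.7 -10. ]
sh 32 -19 [ 38.8   0.7 -19. ]
sh 32 -14.5 [ 37.4   0.7 -14.5]
sh 32 -10 [ 35.9   0.7 -10. ]
```

```bash
python3 -m jog '[[[0,0,0],[0,0,-6.3],0],[[-0.004,0.018,0],[0,0,0],0],[[-0.006,0.027,0],[0,0,0],0],[[-0.006,0.027,0],[0,0,0],0],[[-0.006,0.027,0],[0,0,0],0],[[-0.006,0.027,0],[0,0,0],0],[[-0.006,0.027,0],[0,0,0],0],[[-0.005,0.022,0],[0,0,0],0],[[-0.002,0.013,0],[0,0,0],0],[[0,0,0],[0,0,0],0],[[0,0,0],[0,0,0],0],[[0,0,0],[0,0,0],0]]'; python3 goto.py 598 -316.4 30 80.2
```

```text
t: 6.47
ee_pos: [597.9, -316.2, 92.3]
ee_rot: [-0.001, 0.765, 0.644, -0.0]
wrist_force: [-0.2, -0.9, -0.1]
grip_width: 0.313
grasp_force: 34.7
t 6.4667 ee [ 597.9 -316.2   92.3] head 80.16 turn first [-0.1  -0.04 -0.04] then shift tool mm [-0.1  0.1 62.3] F [-0.2 -0.9 -0.1] grip 0.3128920722279744 34.741495418711565
```

```bash
python3 -m jog '[[[0,0,0.02],[0,0,0],0],[[0,0,0.02],[0,0,0],0],[[0,0,0.015],[0,0,0],0],[[0,0,0.007],[0,0,0],0],[[0,0,0.005],[0,0,0],0],[[0,0,0],[0,0,0],0],[[0,0,0],[0,0,0],0]]'; python3 -m jog '[[[0,0,0.003],[0,0,0],0],[[0,0,0.003],[0,0,0],0],[[0,0,0.003],[0,0,0],0],[[0,0,0],[0,0,0],0],[[0,0,0],[0,0,0],0]]'
```

```text
t: 7.05
ee_pos: [598.9, -316.8, 27.0]
ee_rot: [0.0, 0.765, 0.644, 0.0]
wrist_force: [0.1, 0.1, -0.2]
grip_width: 0.313
grasp_force: 34.7
t: 7.47
ee_pos: [598.6, -316.5, 17.1]
ee_rot: [-0.0, 0.765, 0.644, -0.0]
wrist_force: [0.5, -0.3, -0.7]
grip_width: 0.31
grasp_force: 34.7
```

No contact so far. I'll keep going down to the floor.

```bash
python3 -m jog '[[[0,0,0.003],[0,0,0],0],[[0,0,0.003],[0,0,0],0],[[0,0,0.002],[0,0,0],0],[[0,0,0],[0,0,0],0],[[0,0,0],[0,0,0],0]]'; python3 -m jog '[[[0,0,0.001],[0,0,0],0],[[0,0,0.001],[0,0,0],0],[[0,0,0],[0,0,0],0],[[0,0,0],[0,0,0],0]]'
```

```text
t: 7.88
ee_pos: [598.6, -316.6, 9.1]
ee_rot: [-0.0, 0.765, 0.644, -0.0]
wrist_force: [0.5, 0.4, -0.8]
grip_width: 0.313
grasp_force: 34.7
t: 8.22
ee_pos: [598.9, -316.7, 8.1]
ee_rot: [0.0, 0.765, 0.644, 0.0]
wrist_force: [-3.3, 0.7, 5.8]
grip_width: 0.313
grasp_force: 35.4
```

```bash
python3 -m jog '[[[0,0,0.001],[0,0,0],0],[[0,0,0.001],[0,0,0],0],[[0,0,0],[0,0,0],0],[[0,0,0],[0,0,0],0],[[0,0,0],[0,0,0],0]]'
```

```text
t: 8.63
ee_pos: [599.2, -316.9, 7.9]
ee_rot: [0.001, 0.765, 0.644, 0.0]
wrist_force: [-10.9, 6.1, 21.8]
grip_width: 0.314
grasp_force: 36.9
```

```bash
python3 -m jog '[[[0,0,0],[0,0,0],0],[[0,0,0],[0,0,0],0],[[0,0,0],[0,0,0],0],[[0,0,-0.002],[0,0,0],0],[[0,0,0],[0,0,0],0.5],[[0,0,0],[0,0,0],0.5],[[0,0,0],[0,0,0],0.5],[[0,0,0],[0,0,0],0.5],[[0,0,0],[0,0,0],0.5]]'; python3 -m jog '[[[0,0,-0.005],[0,0,0],0.5],[[0,0,-0.01],[0,0,0],0.5],[[0,0,-0.02],[0,0,0],0.5],[[0,0,-0.03],[0,0,0],0.5],[[0,0,-0.03],[0,0,0],0.5],[[0,0,-0.03],[0,0,0],0.5],[[0,0,0],[0,0,0],0.5],[[0,0,0],[0,0,0],0.5],[[0,0,0],[0,0,0],0.5]]'
python3 - <<'E'
from plant import vision,status
import cv2,pickle
s=status.sense();f=vision.grab_frame('wrist');pickle.dump((f,(s['ee_pos'],s['ee_rot'])),open('w4.pkl','wb'))
cv2.imwrite('pics/w4.png',cv2.resize(f['img'][90:310,200:460],None,fx=2.7,fy=2.7,interpolation=cv2.INTER_CUBIC))
E
```

```text
t: 9.38
ee_pos: [598.6, -316.5, 7.0]
ee_rot: [-0.0, 0.765, 0.644, -0.0]
wrist_force: [0.6, 0.4, 0.6]
grip_width: 0.502
grasp_force: 0.0
t: 10.13
ee_pos: [598.5, -316.5, 132.3]
ee_rot: [-0.0, 0.765, 0.644, -0.0]
wrist_force: [0.6, -0.3, -0.0]
grip_width: 0.501
grasp_force: 0.0
```

View pics/w4.png

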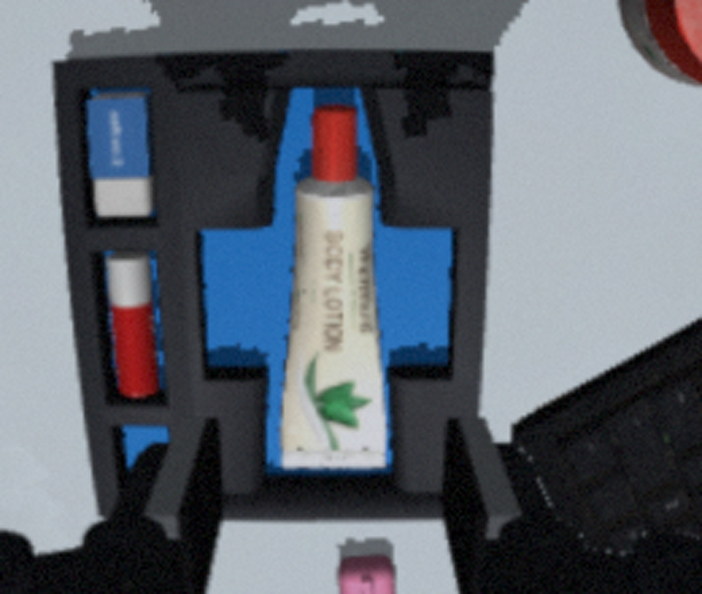

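The tube lies in the cut-out with the cap at the narrow end (crop 333,110) and the crimp on the blue floor at the wide end (crop 332,460). Blue shows all round it, and the robot is clear of everything.

```bash
python3 -c "
from plant import bot
print(bot.sign_off())"
```

```text
the job is handed in; nothing more can be done
None
```

The tube lies in its cut-out with the cap at the narrow end; I pressed it down with about 22 N, released it, and handed the job in about 10 s into the 40 s limit (no verdict was returned), without going near the glue stick.

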